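# Shut off the gas to the fly bench

## Task

The carbon-dioxide supply to this fly-sorting bench has to be turned off at the low grey valve box. Using only the fingertips, push the blue cover along its channel until the red valve handle is wholly uncovered, and then push the red handle clockwise until it is fully shut, square across its pipe; leave the cover aside and finish clear of everything. Do not lift the cover, and leave the white handle, the two fly vials and the jar as they are.

Things in the scene. Friction and masses are not known exactly. Their poses are not given: they have to be found in the camera images.
- valve_box: Low grey open box fixed to the bench, 176 x 456 x 80 mm. Origin: centre of its underside; y along its long side, x across (away from the robot at yaw 0). Ledges 72 mm up on both long sides carry the cover (3 mm side play); end walls stop it. Well between the ledges: x -65 to 65, y -220 to 220 mm, floor at 8 mm, brass valve bodies up to 38 mm, stems to 47 mm. Valve pivots at x -30, y +50 and -50 mm.
- cover: Blue flat cover, loose, 150 x 170 x 5 mm, about 0.35 kg, on the box's ledges; hides both handles at the start. Origin: centre of its underside, axes as the box's. Slides along the box's y up to 135 mm either way from the middle (1 to 3 N). To uncover a handle, slide it towards the other handle's side, till its origin is over 110 mm from the red pivot along y.
- cover_rib (a point): Centre of the black rib on top of the cover, by which it is pushed: 80 mm along the cover's x, 14 mm thick (y), 24 mm high, standing on the middle of the cover; top 101 mm above the bench.
- red_pivot (a point): Point on the upright turning axis of the red handle, half-way up it (56 mm above the bench); axes as the box's (x along the pipe). The red valve may be the one at the box's y = +50 or -50 mm.
- red_tip (a point): Free end of the red handle: a straight bar 62 mm long from the pivot, 14 mm wide, 20 mm high (46 to 66 mm above the bench), with a round hub of 11 mm radius. It turns level about the pivot.
- red_handle (a joint): Angle of the red handle in rad, clockwise seen from above: 0 = open, pointing along the box's +x in line with its pipe; 1.571 = shut against its stop, across the pipe, pointing along the box's -y. Starts at 0 to 0.25. Stays where it is left; turning takes about 0.12 N m (3 N at 42 mm from the pivot).
- white_pivot (a point): The same point on the axis of the other handle, which is white and of the same shape; to be left alone.
- white_tip (a point): Free end of the white handle, 62 mm from its pivot.
- vial_a: Standing fly vial, 31 mm in diameter, 94 mm tall, clear with a blue cap; loose. Origin: centre of its foot.
- vial_b: A second standing fly vial, the same. Origin: centre of its foot.
- jar: Small amber jar with white cap, 52 mm in diameter, 60 mm tall; loose. Origin: centre of its foot.
Things that resemble listed ones, but are neither listed nor needed, are in the scene too. There is more than one size of the jar; the one meant has the size given above.

How it is judged:
By the outcome, as a careful person would: the job done as asked, in the order asked, and still so for the second after the job is handed in, with the robot touching nothing.
It also fails if it takes over 51 s, if anything falls off the work surface, if the arm or the gripper's body presses on something with over 40 N, if the wrist force passes 120 N, or if a joint passes its speed limit or range.

## Robot

A 6-joint arm with a two-finger parallel gripper is mounted at the origin on the work surface. World frame = base frame: x ahead of the robot, y to its left, z up, the work surface at z = 0. Lengths are in m, angles in degrees, forces in N, time in s.
With the tool pointing down it reaches from about 0.35 to 0.975 m from the base axis. Payload 4.9 kg.
Tool frame: the origin (TCP) lies at the very end of the fingers, on their centre line; the grasp point (between the pads) lies 19 mm behind it; z points along the fingers, y is the direction in which the jaws open and shut (so a half turn about z gives the same grasp; the last joint's range is limited). The gripper opens to 85 mm and grips with 20 to 120 N. Pads are 22 mm wide; open, the fingers measure 114 mm over their backs; the gripper's body (76 mm by 85 mm) begins 54 mm behind the grasp point. The pads swing forward as they close: fully open they stand 13 mm farther back than shut.
Start: joints at [68.182, 3.019, 92.412, -0, 84.569, -6.818], TCP at [0.162, 0.604, 0.231] pointing down, gripper open.
Joint ranges: [-172.51, 172.51], [-57.92, 126.97], [3.15, 148.05], [-58.71, 238.71], [5.1, 150.11], [-179.66, 179.66]. Speed limits (degrees/s): [147.25, 147.25, 180, 180, 180, 180].

## Interface

Orientations are given as a 3x3 rotation matrix whose columns are the frame's x, y, z axes.
In Python, from station import arm, camera gives the robot as it stands. The module is installed in compiled form; this text tells all that it offers.
- The arm moves only by the shell command python3 -m crank 'ROWS' [FORCE]. ROWS is JSON, a list that holds one entry, the list of rows, each a list of 5 numbers: the shift along the tool's x, y, z in m, then the turn about the tool's z in degrees, then the opening, from 0 (shut) to 1 (fully open). A call has 1 to 20 rows; each row is the pose to reach, as a shift and turn from the pose measured when the call began, along the tool's axes at that moment; what a row does not reach only later rows make up. A row lasts 1/10 s, in which the tool goes at most 50 mm and 8.59 degrees, less where a joint would pass 70% of its speed; a pose out of reach is approached as far as the arm can. A call with a gripper value outside its range is refused whole. The fingers move at their own pace and stop on an object; FORCE is the grip in N (left out, the last holds). Time passes only in rows, so rows that repeat a pose let the fingers close. It gives the time, the measured TCP pose, the force and the opening at its end, in the units of the state.
- arm.get_obs(): the state, without advancing time (a new reading comes with each control period).
- camera(name): name is "scene" or "side" or "wrist"; returns a dict with "image" (400x640x3 uint8, red, green, blue), "fx", "fy", "cx", "cy" (pixels), "D" ([k1, k2, p1, p2, k3] as OpenCV has them; the pictures are not rectified), "R" (3x3) and "t" (3): a world point X has camera coordinates R X + t. Camera axes: x right, y down, z forward; pixel columns grow to the right and rows downward; lengths in m; the calibration is good to about 2 mm. A picture is of the moment at which its call begins. There is no depth.
- arm.close_job(): hands the job in, once; it reports no verdict.
The state is a dict: "clock": time; "joint_pos": joint angles; "joint_vel": joint speeds; "joint_efforts": joint torques, N m; "tool_pos": TCP position; "tool_rot": TCP orientation; "force": force on the tool from outside, world axes, zero at the start; "torque": the same for the moment, N m; "gripper_width": finger opening in m.
Only numpy, scipy, OpenCV 4.12 (cv2) and the standard library are available. Lean on these libraries where they do the work, as an engineer would, in place of code of your own. Each camera call takes 0.05 s, during which the arm holds its last target.

## Working session

There is one attempt and no reset: what is moved stays moved. The work goes in short steps, Python scripts to look and compute and a shell command to move; the robot and the scene stay as the last step left them, time stands still between calls to the robot, and variables do not carry over. Pictures are saved under pics/ and viewed, and the job is handed in when it is done.

```bash
mkdir -p pics; ls
cat > h.py <<'E'
import numpy as np, cv2
from station import arm, camera
def snap(name, fn):
    c=camera(name); cv2.imwrite('pics/'+fn, c['image'][:,:,::-1]); np.save('pics/'+fn+'.npy', c, allow_pickle=True); return c
def load(fn): return np.load('pics/'+fn+'.npy',allow_pickle=True).item()
def K(c): return np.array([[c['fx'],0,c['cx']],[0,c['fy'],c['cy']],[0,0,1.]])
def ray(c,uv):
    p=cv2.undistortPoints(np.array(uv,float).reshape(-1,1,2),K(c),np.array(c['D'],float)).reshape(-1,2)
    R=np.array(c['R']);t=np.array(c['t'])
    d=np.c_[p,np.ones(len(p))]@R
    return -R.T@t, d
def onz(c,uv,z):
    o,d=ray(c,uv); return o+d*((z-o[2])/d[:,2])[:,None]
def proj(c,X):
    X=np.array(X,float).reshape(-1,3)
    r,_=cv2.Rodrigues(np.array(c['R'],float))
    return cv2.projectPoints(X,r,np.array(c['t'],float),K(c),np.array(c['D'],float))[0].reshape(-1,2)
def tri(c1,u1,c2,u2):
    o1,d1=ray(c1,u1);o2,d2=ray(c2,u2);d1=d1[0];d2=d2[0]
    A=np.c_[d1,-d2];s=np.linalg.lstsq(A,o2-o1,rcond=None)[0]
    a=o1+s[0]*d1;b=o2+s[1]*d2
    return (a+b)/2,np.linalg.norm(a-b)
E
python3 - <<'E'
from h import *
for n in ['scene','side','wrist']:
    c=snap(n,n+'0.png'); print(n,-np.array(c['R']).T@c['t'],c['fx'])
o=arm.get_obs();print(o['clock'],o['tool_pos'],o['tool_rot'],o['gripper_width'],o['force'])
E
```

```text
pics
scene [ 1.03945272 -0.60908573  0.55634123] 371.7877200136823
side [0.3847504  0.54690003 0.67554484] 404.1881159030708
wrist [0.08838206 0.6223206  0.37229592] 303.5545302568635
0.15 [0.1616024  0.60324968 0.23034994] [[-9.65915303e-01  2.58857633e-01 -5.93501540e-04]
 [ 2.58858237e-01  9.65914243e-01 -1.44513997e-03]
 [ 1.99186079e-04 -1.54951557e-03 -9.99998780e-01]] 0.08560105915053949 [ 0.09263433 -0.90998609  0.00562601]
```

View pics/scene0.png

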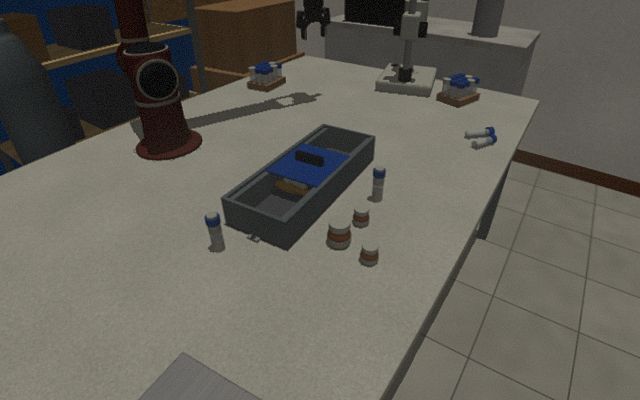

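View pics/side0.png

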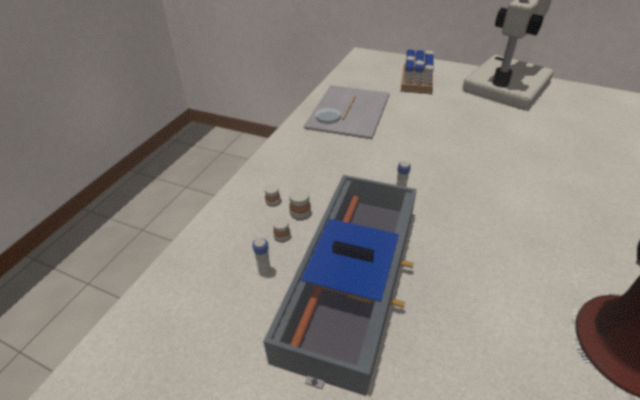

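View pics/wrist0.png

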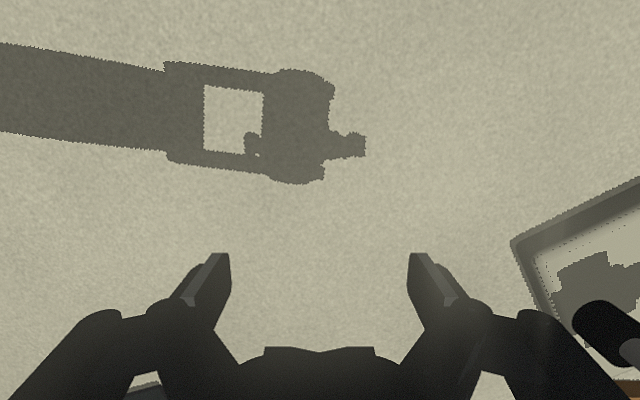

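Run:
```python
import cv2
a=cv2.imread('pics/scene0.png')[110:280,190:400]; b=cv2.imread('pics/side0.png')[150:395,240:440]
cv2.imwrite('pics/sc_crop.png',cv2.convertScaleAbs(cv2.resize(a,None,fx=3.6,fy=3.5,interpolation=2),alpha=1.8))
cv2.imwrite('pics/si_crop.png',cv2.convertScaleAbs(cv2.resize(b,None,fx=2.4,fy=2.4,interpolation=2),alpha=1.6))
```

```text
(no output)
```

View pics/sc_crop.png

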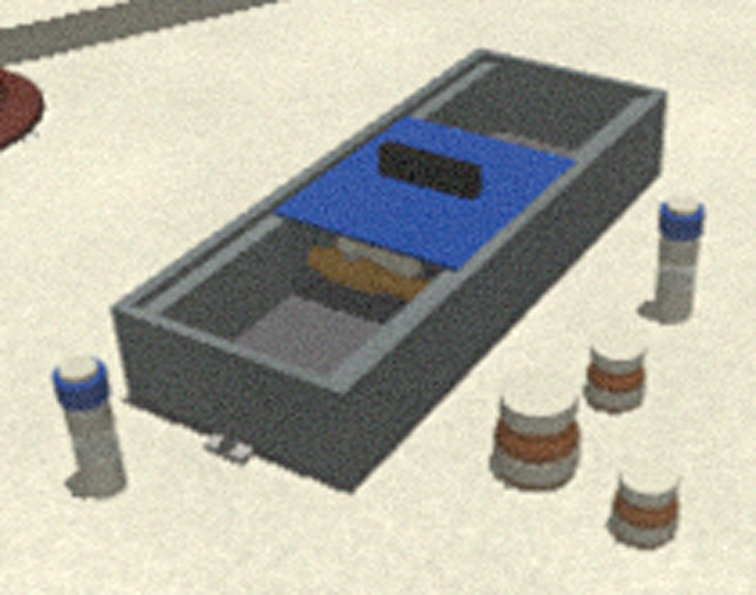

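View pics/si_crop.png

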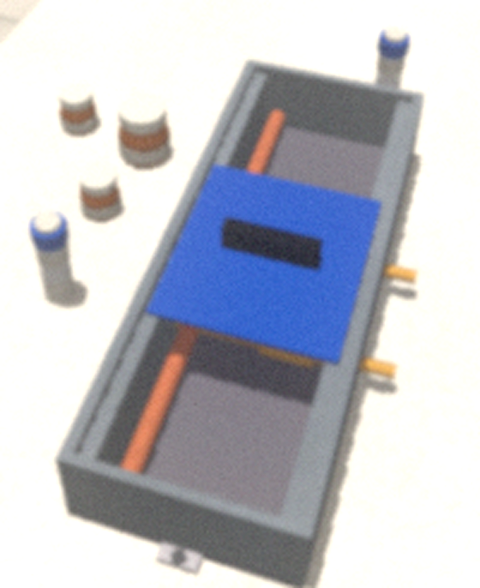

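Run:
```python
from h import *
S,D=load('scene0.png'),load('side0.png')
def quad(c,box):
    x0,y0,x1,y1=box; im=c['image'][y0:y1,x0:x1].copy()
    hsv=cv2.cvtColor(im,cv2.COLOR_RGB2HSV)
    m=cv2.inRange(hsv,(105,130,40),(130,255,255))
    m=cv2.morphologyEx(m,cv2.MORPH_CLOSE,np.ones((5,5)))
    cs,_=cv2.findContours(m,0,1); k=cv2.convexHull(max(cs,key=cv2.contourArea))
    for e in np.linspace(2,20,40):
        a=cv2.approxPolyDP(k,e,True)
        if len(a)==4: break
    return a.reshape(-1,2)+[x0,y0]
for n,c,b in(('scene',S,(250,130,370,200)),('side',D,(290,210,410,310))):
    q=quad(c,b);P=onz(c,q,.077); print(n,q.tolist());print(P.round(4).tolist(),P.mean(0).round(4))
cor_s=[(324,124.3),(374.7,136.6),(285.8,221.4),(221.9,198.6)]
cor_d=[(None)]
print(onz(S,cor_s,.08).round(4))
print(onz(D,[(344.2,176.7),(415.8,190),(265.8,341.7)],.08).round(4))
for u,v in (((374.7,136.6),(265.8,341.7)),((285.8,221.4),(344.2,176.7)),((221.9,198.6),(415.8,190))): print(tri(S,u,D,v))
# vials foot, jars
print('vials/jars scene',onz(S,[(217,249),(377,201),(339,247),(361,226),(370,264)],0).round(3))
```

```text
scene [[348, 156], [316, 186], [266, 170], [302, 143]]
[[0.6059, 0.1375, 0.077], [0.6181, -0.0261, 0.077], [0.4731, -0.0368, 0.077], [0.4597, 0.1299, 0.077]] [0.5392 0.0511 0.077 ]
side [[328, 220], [397, 234], [380, 300], [302, 279]]
[[0.6168, -0.0179, 0.077], [0.4713, -0.033, 0.077], [0.457, 0.1328, 0.077], [0.6025, 0.1432, 0.077]] [0.5369 0.0563 0.077 ]
[[ 0.4441  0.2627  0.08  ]
 [ 0.6131  0.2738  0.08  ]
 [ 0.6445 -0.1696  0.08  ]
 [ 0.4762 -0.1871  0.08  ]]
[[ 0.6354 -0.1652  0.08  ]
 [ 0.4671 -0.1805  0.08  ]
 [ 0.6025  0.2812  0.08  ]]
(array([0.60675888, 0.28041125, 0.0754192 ]), np.float64(0.005651287294196613))
(array([ 0.63881376, -0.16719097,  0.07654022]), np.float64(0.005417843478921695))
(array([ 0.46894859, -0.18360932,  0.07589276]), np.float64(0.0036968036433353366))
vials/jars scene [[ 0.514 -0.255  0.   ]
 [ 0.719  0.098  0.   ]
 [ 0.73  -0.1    0.   ]
 [ 0.734 -0.011  0.   ]
 [ 0.81  -0.107  0.   ]]
```

```bash
python3 -m crank '[[[-0.02,-0.015,0,-2,0],[-0.06,-0.045,0,-5,0],[-0.1,-0.075,0,-8,0],[-0.14,-0.105,0,-11,0],[-0.18,-0.135,0,-14,0],[-0.22,-0.165,0,-17,0],[-0.26,-0.195,0,-19,0],[-0.30,-0.225,0.01,-19,0],[-0.34,-0.255,0.02,-19,0],[-0.38,-0.285,0.03,-19,0],[-0.42,-0.315,0.04,-19,0],[-0.45,-0.34,0.05,-19,0],[-0.47,-0.352,0.06,-19,0],[-0.48,-0.358,0.06,-19,0],[-0.48,-0.358,0.06,-19,0],[-0.48,-0.358,0.06,-19,0]]]' 30
python3 - <<'E'
from h import *
snap('wrist','wrist1.png'); snap('side','side1.png')
o=arm.get_obs();print(o['clock'],o['tool_pos'],o['tool_rot'],o['gripper_width'],o['force'],o['joint_pos'])
E
```

```text
clock: 1.75
tool_pos: [0.5323, 0.1339, 0.1713]
tool_rot: [[-0.998, -0.07, -0.0], [-0.07, 0.998, -0.001], [0.0, -0.001, -1.0]]
force: [0.7, 0.4, -0.9]
gripper_width: 0.0001
1.85 [0.53216955 0.13434473 0.17150557] [[-9.97437345e-01 -7.15449633e-02  2.46930409e-04]
 [-7.15451892e-02  9.97436778e-01 -1.07669524e-03]
 [-1.69265350e-04 -1.09160273e-03 -9.99999390e-01]] 0.00011334868146876817 [-0.50974811  0.13398411 -0.72045103] [ 6.43096124e+00 -4.84790601e+00  1.06001285e+02 -6.40987794e-02
  7.88394783e+01 -8.76593732e+01]
```

View pics/wrist1.png

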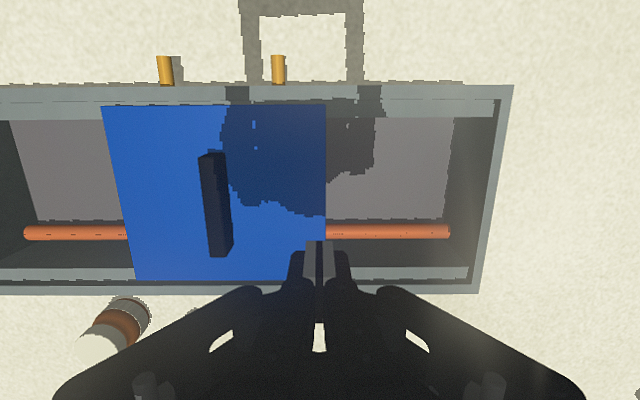

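View pics/side1.png

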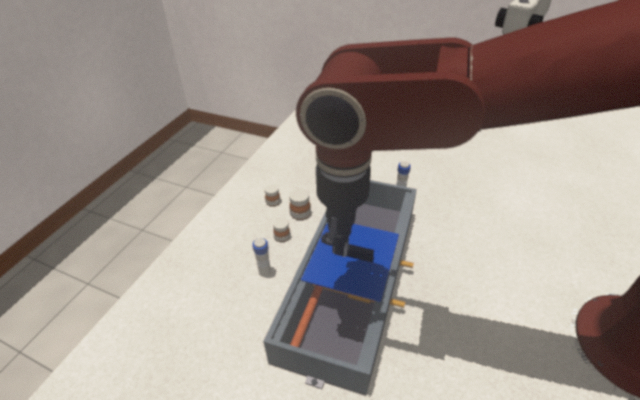

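In wrist1 the blue cover spans columns 100–330, the black rib sits at (215,205), the box's +y end is at column ~495, and the brass stubs are on the robot side at (165,70) and (278,68). Next: rib and box from three views.

Run:
```python
from h import *
W,S,D=load('wrist1.png'),load('scene0.png'),load('side0.png')
def black(c,b):
    x0,y0,x1,y1=b; hsv=cv2.cvtColor(c['image'][y0:y1,x0:x1],cv2.COLOR_RGB2HSV)
    m=((hsv[:,:,2]<45)&((hsv[:,:,1]<110)|(hsv[:,:,2]<28))).astype(np.uint8)
    n,l,st,ce=cv2.connectedComponentsWithStats(m);i=1+np.argmax(st[1:,4]); pts=np.argwhere(l==i)[:,::-1]+[x0,y0]
    return ce[i]+[x0,y0],cv2.boxPoints(cv2.minAreaRect(pts.astype(np.float32)))
for n,c,b in(('w',W,(180,140,260,270)),('s',S,(285,143,335,172)),('d',D,(325,235,380,265))):
    ce,bx=black(c,b);print(n,ce,bx.round(1).tolist(),onz(c,ce,.089).round(4))
cs={n:black(c,b)[0] for n,c,b in(('w',W,(180,140,260,270)),('s',S,(285,143,335,172)),('d',D,(325,235,380,265)))}
print(tri(S,cs['s'],D,cs['d']),tri(W,cs['w'],D,cs['d']),tri(W,cs['w'],S,cs['s']))
P=onz(W,[(514,85),(478,293)],.08);print('box +y end corners',P.round(4))
print('tri',tri(W,(478,293),D,(265.8,341.7)),tri(W,(514,85),S,(324,124.3)))
print('cover edges',onz(W,[(101,107),(326,103),(137,280)],.077).round(4))
print('stubs',onz(W,[(165,70),(278,68)],.03).round(4))
```

```text
w [209.5        153.33333333] [[206.89999389648438, 153.5], [211.8000030517578, 152.3000030517578], [212.0, 153.0], [207.10000610351562, 154.1999969482422]] [[0.4964 0.0497 0.089 ]]
s [308.80075188 158.01503759] [[293.20001220703125, 158.3000030517578], [295.79998779296875, 149.39999389648438], [324.20001220703125, 157.5], [321.6000061035156, 166.5]] [[0.5391 0.0542 0.089 ]]
d [352.8820059  251.38938053] [[332.3999938964844, 251.0], [334.8999938964844, 241.5], [373.0, 251.3000030517578], [370.5, 260.79998779296875]] [[0.5356 0.0549 0.089 ]]
(array([0.53686289, 0.05506798, 0.0882042 ]), np.float64(0.0025906638594621954)) (array([0.51661637, 0.05091907, 0.0857614 ]), np.float64(0.0392992763166298)) (array([0.51305679, 0.05769532, 0.08001967]), np.float64(0.037447078732335715))
box +y end corners [[0.4323 0.268  0.08  ]
 [0.6061 0.2813 0.08  ]]
tri (array([0.6039513, 0.2808267, 0.0805147]), np.float64(0.0031490529610510376)) (array([0.43304961, 0.27494804, 0.07171526]), np.float64(0.004817691787854161))
cover edges [[ 0.4693 -0.0347  0.077 ]
 [ 0.4547  0.1332  0.077 ]
 [ 0.6167 -0.0232  0.077 ]]
stubs [[ 0.4369 -0.0071  0.03  ]
 [ 0.4285  0.0906  0.03  ]]
```

```bash
python3 -m crank '[[[0,0,0.02,0,0],[0,0,0.05,0,0],[0,0,0.075,0,0],[0,0,0.085,0,0],[0,-0.015,0.085,-0.5,0],[0,-0.03,0.085,-0.5,0],[0,-0.045,0.085,-0.5,0],[0,-0.053,0.085,-0.5,0],[0,-0.06,0.085,-0.5,0],[0,-0.068,0.085,-0.5,0],[0,-0.076,0.085,-0.5,0],[0,-0.084,0.085,-0.5,0],[0,-0.092,0.085,-0.5,0],[0,-0.1,0.085,-0.5,0],[0,-0.108,0.085,-0.5,0],[0,-0.116,0.085,-0.5,0],[0,-0.116,0.085,-0.5,0]]]'
python3 - <<'E'
from h import *
snap('wrist','wrist2.png'); snap('side','side2.png')
E
```

```text
clock: 3.55
tool_pos: [0.5402, 0.0169, 0.0862]
tool_rot: [[-0.997, -0.079, -0.001], [-0.079, 0.997, -0.003], [0.001, -0.003, -1.0]]
force: [0.3, 0.4, -0.1]
gripper_width: -0.0001
```

View pics/wrist2.png

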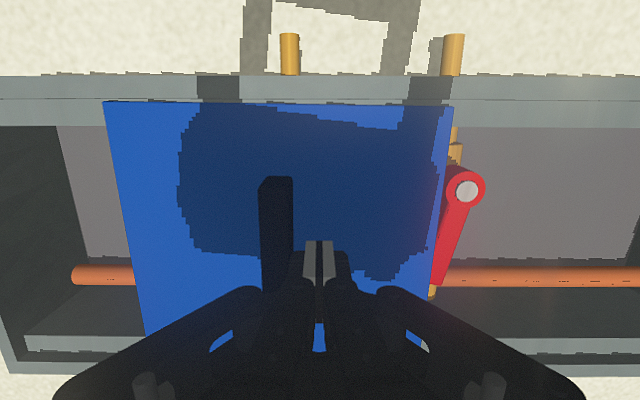

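View pics/side2.png

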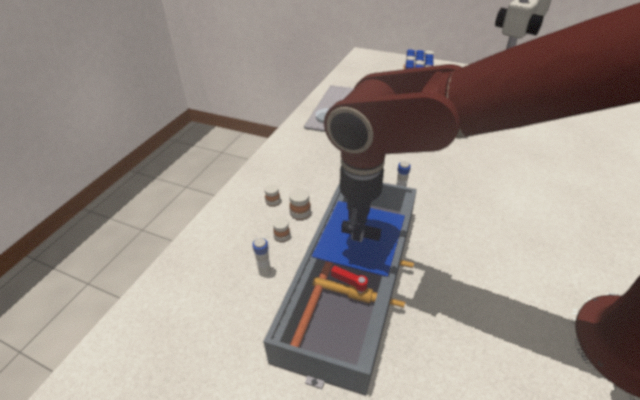

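Run:
```python
from h import *
W=load('wrist2.png')
yaw=np.radians(4.6);O=np.array([.537,.050]);X=np.array([np.cos(yaw),np.sin(yaw)]);Y=np.array([-X[1],X[0]])
f=lambda P:np.c_[(P[:,:2]-O)@X,(P[:,:2]-O)@Y].round(4)
print('edges',f(onz(W,[(453,107),(104,102)],.077)))
print('rib top',f(onz(W,[(293,178),(264,178)],.101)))
print('pivot',f(onz(W,[(467,190)],.066)), 'tip',f(onz(W,[(438,284)],.066)))
print('tcp',f(np.array(arm.get_obs()['tool_pos'])[None]))
```

```text
edges [[-0.0746  0.0304]
 [-0.0769 -0.1364]]
rib top [[-0.0453 -0.0448]
 [-0.0453 -0.0573]]
pivot [[-0.0304  0.0485]] tip [[0.0294 0.0394]]
tcp [[ 0.0004 -0.0324]]
```

Red handle is the one at box y=+50 mm (wrist2: pivot (467,190), tip (438,284)); the cover's origin is at box y ≈ −53 mm. Continuing the push.

```bash
python3 -m crank '[[[0,-0.008,0,0,0],[0,-0.016,0,0,0],[0,-0.024,0,0,0],[0,-0.032,0,0,0],[0,-0.04,0,0,0],[0,-0.048,0,0,0],[0,-0.056,0,0,0],[0,-0.063,0,0,0],[0,-0.069,0,0,0],[0,-0.074,0,0,0],[0,-0.076,0,0,0],[0,-0.07,0,0,0],[0,-0.06,0,0,0],[0,-0.05,-0.01,0,0],[0,-0.04,-0.03,0,0],[0,-0.01,-0.06,0,0],[0,0.03,-0.07,0,0],[0,0.07,-0.07,0,0],[0,0.10,-0.07,0,0],[0,0.10,-0.07,0,0]]]'
python3 - <<'E'
from h import *
snap('wrist','wrist3.png'); snap('side','side3.png')
E
```

```text
clock: 5.65
tool_pos: [0.5316, 0.1215, 0.157]
tool_rot: [[-0.996, -0.085, 0.001], [-0.085, 0.996, -0.001], [-0.0, -0.001, -1.0]]
force: [-0.0, -0.7, 0.3]
gripper_width: -0.0001
```

View pics/wrist3.png

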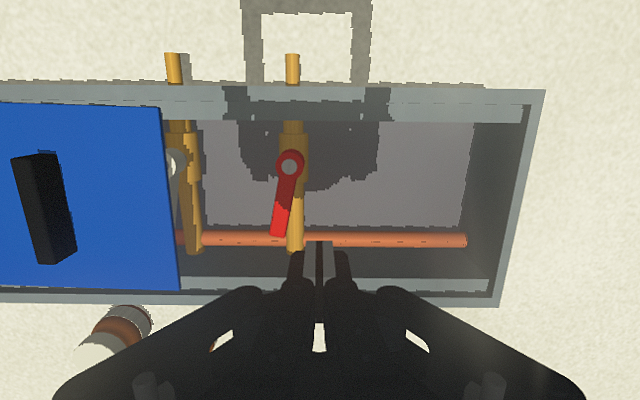

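View pics/side3.png

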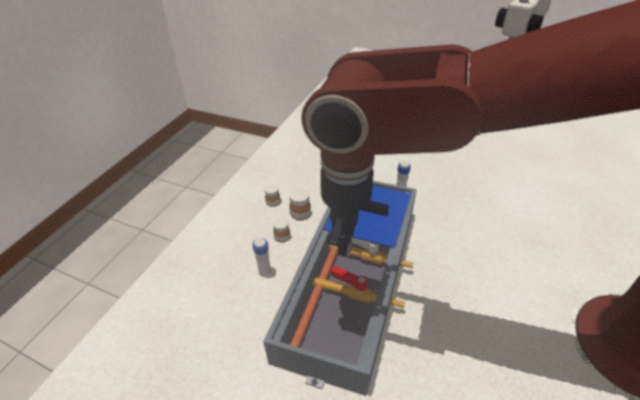

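Run:
```python
from h import *
W2,W,D=load('wrist2.png'),load('wrist3.png'),load('side3.png')
yaw=np.radians(4.6);O=np.array([.537,.050]);X=np.array([np.cos(yaw),np.sin(yaw)]);Y=np.array([-X[1],X[0]])
f=lambda P:np.c_[(np.atleast_2d(P)[:,:2]-O)@X,(np.atleast_2d(P)[:,:2]-O)@Y].round(4)
def red(c):
    hsv=cv2.cvtColor(c['image'],cv2.COLOR_RGB2HSV)
    m=((hsv[:,:,0]<5)|(hsv[:,:,0]>174))&(hsv[:,:,1]>150)&(hsv[:,:,2]>70); return m.astype(np.uint8)*255
m=red(W);m[:, :200]=0;m[:,400:]=0;n,l,st,ce=cv2.connectedComponentsWithStats(m);print(st[1:][st[1:,4]>50])
i=1+np.argmax(st[1:,4]);p=np.argwhere(l==i)[:,::-1]
cv2.imwrite('pics/m3.png',cv2.resize(W['image'][130:270,230:330,::-1],None,fx=4,fy=4))
P=f(onz(W,p,.066));d=P-[-.030,.050]
print('tip region', P[np.argsort(-np.hypot(*d.T))[:15]].mean(0))
far=d[np.hypot(*d.T)>.02];a=np.arctan2(-far[:,1].mean(),far[:,0].mean());print('angle',a,'far',np.hypot(*d.T).max())
print('pivot px on z=.066',f(onz(W,[(289,167)],.066)),'height',[tri(W2,(467,190),W,(289,167))])
print('tip height',tri(W2,(438,284),W,(278,236)))
print('cover right edge',f(onz(W,[(160,108),(180,290)],.077)))
o=arm.get_obs();print('tcp',f(o['tool_pos']),o['tool_pos'])
```

```text
[[ 269  149   35   89 1421]]
tip region [0.02870667 0.0351    ]
angle 0.24865914961025787 far 0.06119517954871936
pivot px on z=.066 [[-0.0294  0.0478]] height [(array([0.5031216 , 0.09539733, 0.06703299]), np.float64(0.0011132960024068468))]
tip height (array([0.56129653, 0.08988977, 0.06940593]), np.float64(0.0004041359729232879))
cover right edge [[-0.0731 -0.0409]
 [ 0.0746 -0.0459]]
tcp [[0.0005 0.0688]] [0.531952   0.1186599  0.15649985]
```

View pics/m3.png

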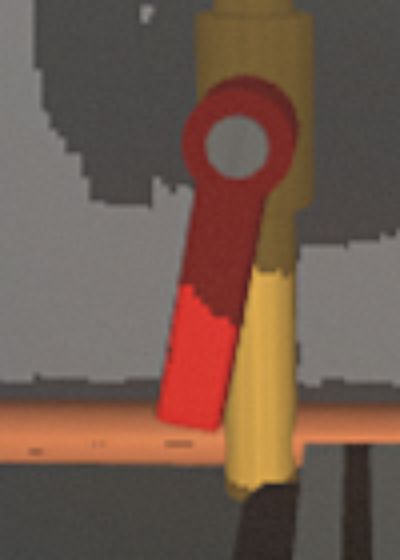

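```bash
python3 -m crank '[[[-0.009,0,0.01,7,0],[-0.0175,-0.002,0.03,14,0],[-0.0175,-0.002,0.05,14,0],[-0.0175,-0.002,0.07,14,0],[-0.0175,-0.002,0.085,14,0],[-0.0175,-0.002,0.097,14,0],[-0.0175,-0.002,0.1045,14,0],[-0.0175,-0.002,0.1045,14,0],[-0.0175,-0.002,0.1045,14,0]]]'
python3 - <<'E'
from h import *
W=snap('wrist','wrist4.png')
yaw=np.radians(4.6);O=np.array([.537,.050]);X=np.array([np.cos(yaw),np.sin(yaw)]);Y=np.array([-X[1],X[0]])
o=arm.get_obs();p=o['tool_pos'];R=np.array(o['tool_rot']);q=np.array(p[:2])-O
print(q@X,q@Y,p,o['force'],o['joint_pos'])
P=np.array([-.030,.048]);ty=R[:2,1];tx=R[:2,0]
th0=np.arctan2(ty@X,ty@Y);print('turn now',th0)
for th in np.arange(.25,1.66,.1):
    u=np.array([np.cos(th),-np.sin(th)]);v=np.array([np.sin(th),np.cos(th)])
    C=P+.042*u+.0206*v; w=O+C[0]*X+C[1]*Y-np.array(p[:2])
    print(round(th,2),(w@tx).round(4),(w@ty).round(4),np.degrees(th-th0).round(1))
E
```

```text
clock: 6.65
tool_pos: [0.55, 0.1178, 0.0526]
tool_rot: [[-0.987, 0.161, 0.001], [0.161, 0.987, -0.003], [-0.001, -0.002, -1.0]]
force: [-0.7, 1.1, -0.1]
gripper_width: 0.0001
0.018714202695978316 0.06657668447830391 [0.55031454 0.11786309 0.05297458] [-0.4247451  -0.94106043 -0.6201468 ] [  4.58925783   4.85114913 108.58725569  -0.1669144   66.47743975
 -76.05612369]
turn now 0.24239562613664495
0.25 0.0007 -0.0094 0.4
0.35 -0.0011 -0.0138 6.2
0.45 -0.0025 -0.0182 11.9
0.55 -0.0034 -0.0228 17.6
0.65 -0.0039 -0.0275 23.4
0.75 -0.0039 -0.0321 29.1
0.85 -0.0034 -0.0368 34.8
0.95 -0.0025 -0.0414 40.5
1.05 -0.0011 -0.0458 46.3
1.15 0.0007 -0.0501 52.0
1.25 0.003 -0.0542 57.7
1.35 0.0056 -0.0581 63.5
1.45 0.0087 -0.0617 69.2
1.55 0.012 -0.0649 74.9
1.65 0.0157 -0.0678 80.6
```

View pics/wrist4.png

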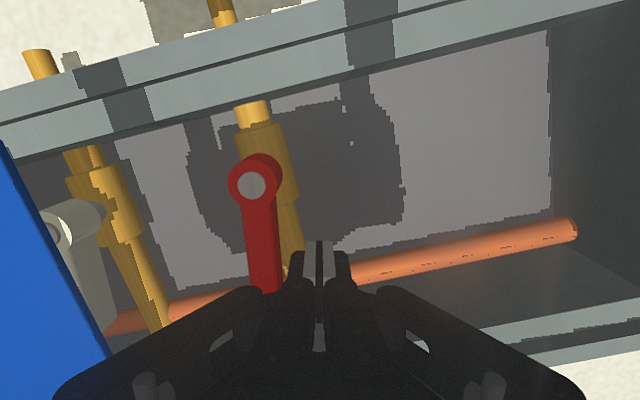

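The shut fingertips are down beside the red bar on its trailing (+y) side (bar at (262,240), fingers at (320,265)), clear of the white hub at (55,230). Now pushing in an arc.

```bash
python3 -m crank '[[[0.0005,-0.005,0,0,0],[0.0005,-0.0095,0,1,0],[-0.001,-0.014,0,6,0],[-0.0025,-0.018,0,12,0],[-0.0035,-0.023,0,18,0],[-0.004,-0.0275,0,23,0],[-0.004,-0.032,0,29,0],[-0.0035,-0.037,0,35,0],[-0.0025,-0.0415,0,40.5,0],[-0.001,-0.046,0,46,0],[0.0005,-0.05,0,52,0],[0.003,-0.054,0,58,0],[0.0055,-0.058,0,63.5,0],[0.0055,-0.058,0,63.5,0]]]'
python3 - <<'E'
from h import *
W=snap('wrist','wrist5.png')
yaw=np.radians(4.6);O=np.array([.537,.050]);X=np.array([np.cos(yaw),np.sin(yaw)]);Y=np.array([-X[1],X[0]])
o=arm.get_obs();p=o['tool_pos'];R=np.array(o['tool_rot']);q=np.array(p[:2])-O
print(q@X,q@Y,p,o['force'],o['joint_pos'])
P=np.array([-.030,.048]);ty=R[:2,1];tx=R[:2,0]
th0=np.arctan2(ty@X,ty@Y);print('turn now',th0)
for th in np.arange(1.35,1.7,.05):
    u=np.array([np.cos(th),-np.sin(th)]);v=np.array([np.sin(th),np.cos(th)])
    C=P+.042*u+.0206*v; w=O+C[0]*X+C[1]*Y-np.array(p[:2])
    print(round(th,2),(w@tx).round(4),(w@ty).round(4),np.degrees(th-th0).round(1))
E
```

```text
clock: 8.1
tool_pos: [0.5364, 0.061, 0.0541]
tool_rot: [[-0.295, 0.955, 0.004], [0.955, 0.295, -0.003], [-0.004, 0.003, -1.0]]
force: [0.9, -0.6, 1.6]
gripper_width: -0.0004
0.00021227710185595556 0.011098679963830398 [0.53632149 0.06107995 0.0540195 ] [1.14332418 0.02125629 0.91158857] [ -1.32129374   1.66047184 111.81149378  -0.17222602  66.3029867
 -18.52676714]
turn now 1.3495811446915165
1.35 0.0006 -0.0008 0.0
1.4 -0.0004 -0.0029 2.9
1.45 -0.0012 -0.0051 5.8
1.5 -0.002 -0.0073 8.6
1.55 -0.0026 -0.0096 11.5
1.6 -0.0032 -0.0118 14.3
1.65 -0.0036 -0.0141 17.2
```

View pics/wrist5.png

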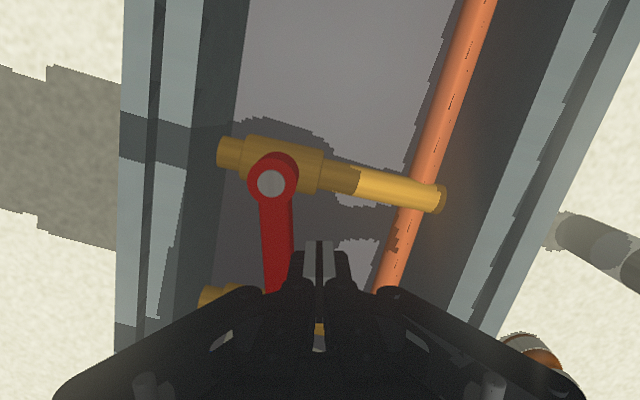

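```bash
python3 -m crank '[[[-0.0005,-0.003,0,3,0],[-0.001,-0.005,0,6,0],[-0.002,-0.0075,0,9,0],[-0.0025,-0.0095,0,11.5,0],[-0.0025,-0.0105,0,12.5,0],[-0.0025,-0.0105,0,12.5,0]]]'
python3 - <<'E'
from h import *
W=snap('wrist','wrist6.png')
o=arm.get_obs();print(o['force'],o['torque'])
E
```

```text
clock: 8.75
tool_pos: [0.5277, 0.0551, 0.0544]
tool_rot: [[-0.084, 0.996, 0.005], [0.996, 0.084, -0.004], [-0.004, 0.005, -1.0]]
force: [3.8, -1.1, 1.0]
gripper_width: -0.0002
[ 3.39977995 -1.5038194  -0.78839642] [-0.3615471  -0.58008888  0.02532319]
```

View pics/wrist6.png

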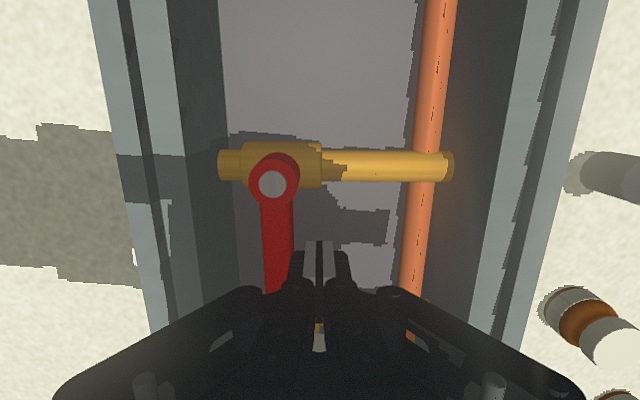

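```bash
python3 -m crank '[[[0,-0.001,0,0,0],[0,-0.002,0,0,0],[0,-0.002,0,0,0]]]'; python3 -m crank '[[[0,-0.001,0,0,0],[0,-0.002,0,0,0],[0,-0.002,0,0,0]]]'
```

```text
clock: 9.1
tool_pos: [0.5268, 0.0551, 0.0549]
tool_rot: [[-0.085, 0.996, 0.008], [0.996, 0.085, -0.003], [-0.004, 0.008, -1.0]]
force: [5.8, -0.5, -1.1]
gripper_width: -0.0001
clock: 9.4
tool_pos: [0.5264, 0.0553, 0.0556]
tool_rot: [[-0.085, 0.996, 0.013], [0.996, 0.085, -0.003], [-0.004, 0.013, -1.0]]
force: [6.6, 0.3, -2.2]
gripper_width: -0.0
```

```bash
python3 -m crank '[[[0,-0.002,0.001,0,0],[0,-0.004,0.0015,0,0],[0,-0.006,0.002,0,0],[0,-0.006,0.002,0,0],[0,-0.006,0.002,0,0]]]'
python3 - <<'E'
from h import *
yaw=np.radians(4.6);O=np.array([.537,.050]);X=np.array([np.cos(yaw),np.sin(yaw)]);Y=np.array([-X[1],X[0]])
o=arm.get_obs();q=np.array(o['tool_pos'][:2])-O;print(q@X,q@Y,o['force'])
E
```

```text
clock: 9.9
tool_pos: [0.5258, 0.0552, 0.0561]
tool_rot: [[-0.085, 0.996, 0.027], [0.996, 0.085, -0.001], [-0.004, 0.027, -1.0]]
force: [16.1, 0.7, -4.8]
gripper_width: -0.0001
-0.010713703504409486 0.006119102968859919 [16.09008187  0.73486435 -4.84669166]
```

```bash
python3 -m crank '[[[0,0.008,0,0,0],[0,0.018,0,0,0],[0,0.025,0,0,0],[0,0.025,-0.01,0,0],[0,0.025,-0.03,0,0],[0,0.025,-0.06,0,0],[0,0.025,-0.09,0,0],[0,0.025,-0.12,0,0],[0,0.025,-0.15,0,0],[0,0.025,-0.17,0,0],[0,0.025,-0.17,0,0],[0,0.025,-0.17,0,0]]]'
python3 - <<'E'
from h import *
snap('wrist','wrist7.png');snap('side','side7.png');snap('scene','scene7.png')
o=arm.get_obs();print(o['tool_pos'],o['force'])
E
```

```text
clock: 11.1
tool_pos: [0.5458, 0.0576, 0.2265]
tool_rot: [[-0.085, 0.996, 0.026], [0.996, 0.086, -0.001], [-0.004, 0.026, -1.0]]
force: [-0.3, -0.5, -0.2]
gripper_width: 0.0001
[0.5449722  0.05763653 0.22442176] [-0.51016691 -0.65073405 -0.26781081]
```

View pics/wrist7.png

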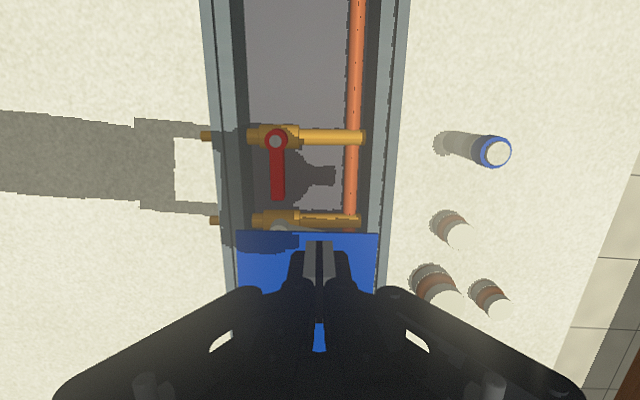

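View pics/side7.png

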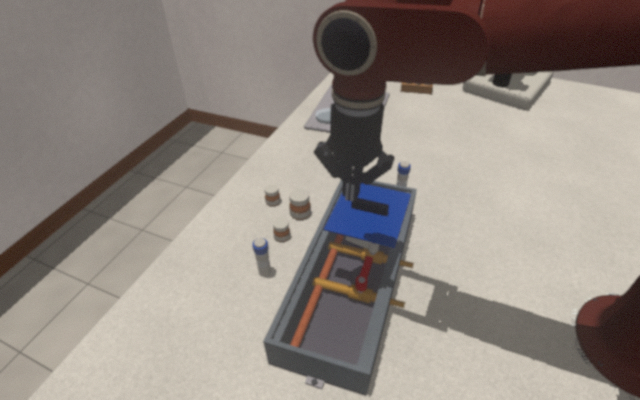

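View pics/scene7.png

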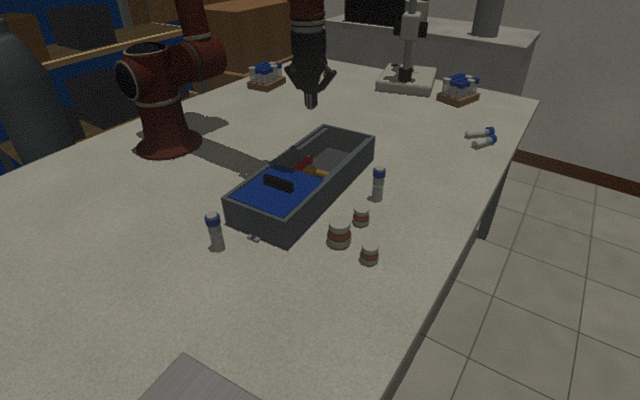

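Run:
```python
from h import *
W=load('wrist7.png')
yaw=np.radians(4.6);O=np.array([.537,.050]);X=np.array([np.cos(yaw),np.sin(yaw)]);Y=np.array([-X[1],X[0]])
f=lambda P:np.c_[(np.atleast_2d(P)[:,:2]-O)@X,(np.atleast_2d(P)[:,:2]-O)@Y]
hsv=cv2.cvtColor(W['image'],cv2.COLOR_RGB2HSV)
m=(((hsv[:,:,0]<5)|(hsv[:,:,0]>174))&(hsv[:,:,1]>150)&(hsv[:,:,2]>60)).astype(np.uint8)
m[:,:255]=0;m[:,310:]=0;m[:110]=0;m[215:]=0
p=np.argwhere(m)[:,::-1];P=f(onz(W,p,.066))
bar=P[(P[:,1]<P[:,1].max()-.027)]
l=cv2.fitLine(bar.astype(np.float32),2,0,.01,.01).ravel();l=l*np.sign(-l[1]) if 0 else l
d=l[:2]*(-1 if l[1]>0 else 1)
print('bar dir theta',np.arctan2(-d[1],d[0]),'extent y',P.min(0),P.max(0))
pv=f(onz(W,[(277,141)],.066))[0];tip=bar[bar[:,1]<bar[:,1].min()+.004].mean(0);print(pv,tip,np.arctan2(-(tip-pv)[1],(tip-pv)[0]))
print('box edge dir',np.diff(f(onz(W,[(202,10),(218,200)],.08)),axis=0), np.diff(f(onz(W,[(408,10),(388,200)],.08)),axis=0))
print('stub/pipe',np.diff(f(onz(W,[(206,135),(355,137)],.03)),axis=0))
print('cover edge',f(onz(W,[(240,234),(378,234)],.077)))
```

```text
bar dir theta 1.572269 extent y [-0.04001527 -0.01223913] [-0.01834296  0.05897555]
[-0.02818785  0.04744127] [-0.02978867 -0.01058923] 1.598375099725076
box edge dir [[-0.00172082 -0.16522244]] [[-0.00452842 -0.16768368]]
stub/pipe [[ 0.16258009 -0.00155546]]
cover edge [[-0.06850919 -0.04675786]
 [ 0.07537895 -0.04742495]]
```

```bash
python3 -m crank '[[[0.01,0,-0.01,0,0],[0.03,0,-0.03,0,0],[0.06,0,-0.05,0,0],[0.08,0,-0.06,0,0],[0.08,0,-0.06,0,0],[0.08,0,-0.06,0,0],[0.08,0,-0.06,0,0]]]'
python3 - <<'E'
from h import *
c=snap('scene','scene8.png')
a,b=load('scene0.png')['image'].astype(int),c['image'].astype(int)
for n,(x0,y0,x1,y1) in dict(vialA=(203,208,227,253),vialB=(369,163,389,204),jars=(326,203,382,268)).items(): print(n,np.abs(a-b)[y0:y1,x0:x1].mean().round(2))
o=arm.get_obs();print(o['clock'],o['tool_pos'],o['joint_vel'],o['force']); arm.close_job()
E
```

```text
clock: 11.95
tool_pos: [0.5363, 0.1369, 0.2829]
tool_rot: [[-0.085, 0.996, 0.021], [0.996, 0.085, -0.002], [-0.004, 0.021, -1.0]]
force: [0.3, -0.4, 0.2]
gripper_width: 0.0001
vialA 3.15
vialB 3.24
jars 3.06
12.0 [0.53632961 0.13672621 0.28284738] [-0.27860789  0.09157166 -0.10401642  0.01420096  0.02742766  0.00714748] [ 0.16260309 -0.57634624 -0.28523024]
the job is handed in; nothing more can be done
```

The red handle is pushed fully shut and the job is handed in at 12.0 s, with the gripper about 0.28 m up and touching nothing.

- **Cover:** With the fingers shut, I pushed the blue cover by its rib from about +5 mm to about −130 mm along the box, without lifting it. That left the red handle, at box y = +50 mm, wholly uncovered.
- **Red handle:** I pushed it clockwise in an arc until it met its stop. The reaction rose to about 16 N with almost no further motion, against roughly 3 N for turning it.
- **Last checks:** A line fitted to the bar in the wrist view put the handle at 1.572 rad. A cruder estimate from the pivot and tip pixels gave 1.598 rad, a slight disagreement that I put down to pixel picking.
- **Vials and jars:** They looked the same in the scene view before and after; the pixel differences were low and even across all three patches.
- **White handle:** I only saw that its hub sat in place, half under the cover. I did not measure its angle, but the fingertips stayed well away from it.

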